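# Unhook the temperature logger over the barb and dock it in its reading cradle

## Task

Take the temperature logger off the barbed hook of its stand: raise it, tip its top back towards the post and ease its eye off over the barb, by feel, because the end of the wire has been bent by use and must not be strained. Then lower the logger gently into the pocket of the reading cradle, upright and fully home, and let go. Leave the two tubes, the label pad and the pen where they are.

Things in the scene. Friction and masses are not known exactly. Their poses are not given: they have to be found in the camera images.
- logger: White plastic temperature logger: slab 46 mm wide (y), 99 mm tall (z), 80 to 150 g, dark window on its front (-x), hanging eye on top. Origin: centre of its foot; z up. Case 14 mm thick (x) up to 64 mm; above that a straight-sided head 8 mm thick with the eye. It hangs upright by the eye on the straight wire, 12 to 19 mm from the wire's root, facing like the stand within 3 deg.
- logger_eye (a point): Centre of the logger's eye, 82 mm above its foot: a round hole of 17.5 mm diameter, rims rounded, 5 mm thick, its axis along the logger's x. The logger is well held level with the eye, across the 46 mm between the sides of the head, so that the wire passes between the fingers.
- stand: Heavy fixed hook stand. Origin: centre of the underside of its base plate (150 x 110 x 12 mm); z up; the hook points to -x. A round post (14 mm; 21 mm collar at the hook) at x = +45 mm ends at z = 215 mm. Wire and eye are hard, 0.1 mm of interference gives several newtons; feel your way at 12 mm/s or slower. The hook may be loaded with 15 N at most.
- hook_root (a point): Root of the hook's wire, at x = 33, y = 0, z = 200 mm of the stand (wire centre line); axes as the stand's. As made, the 6 mm steel wire runs level to -x for 46 mm, turns up in an arc of 10 mm centre-line radius to a 45 deg slope, rises straight for 10 mm and ends in an arrow-shaped barb: a flat shoulder of 14.4 mm diameter facing back down the wire, then a cone 12.5 mm long.
- hook_bend (a point): Point on the wire 26 mm from its root. Up to here the wire is true; all beyond is bent as one stiff piece about this point, up to 17 deg sideways and 12 deg up or down, each time otherwise and NOT measured. In the eye the wire has 5.8 mm of play all round, the barb about 1.6 mm, and only with the logger's top tipped back (+x) to face along the wire's end within some 15 deg; upright it cannot pass.
- cradle: The reading cradle, a fixed grey plastic block 86 mm (y) x 56 mm (x), 34 mm high on a slightly larger foot. Origin: centre of its underside; z up. One straight pocket in its top, 48.8 mm (y) x 16.8 mm (x), with a 4 mm sloping lead-in all round, takes the logger's foot, window to -x or +x alike; no latch, no spring. Press it with 25 N at most.
- cradle_floor (a point): Centre of the floor of the cradle's pocket, 10 mm above the desk and 24 mm below the rim, where the centre of the logger's foot comes to stand; axes as the cradle's.
- tube_a: A loose sample tube with a screw cap, 31 mm diameter, 100 mm tall, standing at the right rear of the desk; origin: centre of its foot. Bystander.
- tube_b: A second such tube beside it; origin: centre of its foot. Bystander.
- label_pad: A loose white pad of labels, 115 x 60 x 14 mm, lying to the right of the work; origin: centre of its underside. Bystander.
- pen: A loose pen, 156 mm long, 12 mm thick, lying at the right front; origin: under its middle. Bystander.

How it is judged:
By the outcome, as a careful person would: the job done as asked, in the order asked, and still so for the second after the job is handed in, with the robot touching nothing.
It also fails if it takes over 72 s, if anything falls off the work surface, if the arm or the gripper's body presses on something with over 40 N, if the wrist force passes 120 N, or if a joint passes its speed limit or range.

## Robot

A 6-joint arm with a two-finger parallel gripper is mounted at the origin on a cart in front of the work surface, level with it; the furniture and walls round the work are solid. World frame = base frame: x ahead of the robot, y to its left, z up, the work surface at z = 0. Lengths are in mm, angles in rad, forces in N, time in s.
With the tool pointing down it reaches from about 275 to 825 mm from the base axis. Payload 4.9 kg.
Tool frame: the origin (TCP) lies at the very end of the fingers, on their centre line; the grasp point (between the pads) lies 19 mm behind it; z points along the fingers, y is the line along which they close (so a half turn about z gives the same grasp; the last joint's range is limited). The gripper opens to 85 mm and grips with 20 to 120 N. Pads are 22 mm wide; open, the fingers measure 114 mm over their backs; the gripper's body (76 mm by 85 mm) begins 54 mm behind the grasp point. The pads swing forward as they close: fully open they stand 13 mm farther back than shut.
Start: joints at [1.164, 0.326, -0.193, 1.052, 0, 1.437], TCP at [148.18, 529.68, 231.281] pointing down, gripper open.
Joint ranges: [-2.65, 2.65], [-0.97, 1.79], [-1.3, 1.35], [-1.93, 2.1], [-1.47, 1.37], [-3.14, 3.14]. Speed limits (rad/s): [2.57, 2.57, 3.14, 3.14, 3.14, 3.14].

## Interface

Orientations are given as [roll, pitch, yaw] about the fixed x, y, z axes, in that order (R = Rz(yaw) Ry(pitch) Rx(roll)).
In Python, from bench import bot, solve_ik, imaging gives the robot as it stands. Calls block until the motion is done:
- bot.move_ptp(position, orientation): joint-space move of the TCP to a pose.
- bot.movel(position, rot=None, max_speed=150, threshold=None): straight line of the TCP; rot=None keeps the orientation; max_speed is the mean speed in mm/s. With threshold (N) it stops when the force on the tool has changed by that much, and returns True; else False.
- bot.move_j(angles): joint-space move.
- bot.grip(opening, effort=None): opening from 0.0 (shut) to 1.0 (fully open); effort is the grip in N (None keeps the last); returns when the fingers have stopped.
- bot.dwell(seconds).
- solve_ik(position, orientation): joint angles nearest the present ones, or None.
- bot.get_state(): the state.
- imaging.capture(name): name is "side" or "top" or "wrist"; returns the picture (420x560x3 uint8, blue, green, red); there is no depth.
- imaging.camera_model(name): a dict with "K" (3x3 intrinsics, pixels), "position" and "rotation" of the camera in the world. Camera axes: x right, y up, looking along -z (the intrinsics and any distortion apply to the point x, -y, -z); pixel columns grow to the right and rows downward; lengths in mm; the calibration is good to about 2 mm. A picture is of the moment at which its call begins: read the wrist's pose just before it. camera_model takes no time and is no camera call; for the wrist camera it gives the pose at the moment of the call.
A pose or a line that the arm cannot do raises bot.IKError and nothing moves.
- bot.sign_off(): hands the job in; it is judged then, once.
The state is a dict: "t": time; "qpos": joint angles; "joint_velocities": joint speeds; "effort": joint torques, N m; "tcp_pos": TCP position; "orientation": TCP orientation; "contact_force": force on the tool from outside, world axes, zero at the start; "wrist_torque": the same for the moment, N m; "opening": opening from 0.0 (shut) to 1.0 (fully open); "gripper_force": force on a finger pad.
Only numpy, scipy, OpenCV 4.12 (cv2) and the standard library are available. Lean on these libraries where they do the work, as an engineer would, in place of code of your own. Each camera call takes 0.05 s, during which the arm holds its last target. There are 200 camera calls.

## Working session

There is one attempt and no reset: what is moved stays moved. The work goes in short steps, each a Python script; the robot and the scene stay as the last script left them, time stands still between calls to the robot, and variables do not carry over. Pictures are saved under pics/ and viewed, at most 10 in all, crops included, and the job is handed in when it is done.

```bash
ls; mkdir -p pics; python3 - <<'E'
from bench import bot, solve_ik, imaging
import cv2, numpy as np
for n in ("side","top","wrist"):
    m=imaging.camera_model(n); print(n,{k:np.round(np.array(v),3).tolist() if not isinstance(v,str) else v for k,v in m.items()})
    im=imaging.capture(n); np.save(f"{n}0.npy",im); cv2.imwrite(f"pics/{n}0.png",im)
a=np.hstack([np.load("side0.npy"),np.load("top0.npy")]); 
print(bot.get_state())
E
```

```text
pics
side {'K': [[473.771, 0.0, 279.649], [0.0, 473.771, 214.142], [0.0, 0.0, 1.0]], 'position': [226.259, -1038.72, 621.415], 'rotation': [1.122, -0.002, -0.342]}
top {'K': [[540.775, 0.0, 279.936], [0.0, 540.775, 219.159], [0.0, 0.0, 1.0]], 'position': [438.492, -147.198, 1311.335], 'rotation': [0.086, 0.016, -1.596]}
wrist {'K': [[311.265, 0.0, 280.639], [0.0, 311.265, 212.021], [0.0, 0.0, 1.0]], 'position': [85.602, 546.54, 373.868], 'rotation': [-0.26, 0.001, 1.299]}
{'t': 0.15, 'qpos': array([ 1.16375815e+00,  3.26808229e-01, -1.93344508e-01,  1.05199749e+00,
        1.97874691e-05,  1.43660438e+00]), 'joint_velocities': array([-6.48032828e-04, -3.91255746e-04,  4.35970033e-03,  1.81014409e-03,
        2.49657814e-05, -5.74104508e-04]), 'effort': array([ 3.19239816e-04, -4.43704820e+01,  2.62665260e+01,  1.04270273e-02,
       -1.84635974e-04, -3.18595204e-07]), 'tcp_pos': array([148.01458278, 529.25499763, 230.6665459 ]), 'orientation': array([-3.14025357e+00, -2.00747209e-04,  2.86874627e+00]), 'contact_force': array([ 0.45734056, -0.29496496,  0.3098801 ]), 'wrist_torque': array([ 0.01514921,  0.03756879, -0.05377213]), 'gripper_force': 0.0, 'opening': 0.998230027954707}
```

View pics/side0.png

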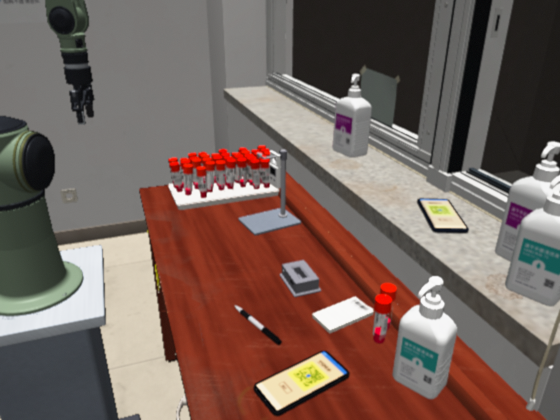

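View pics/top0.png

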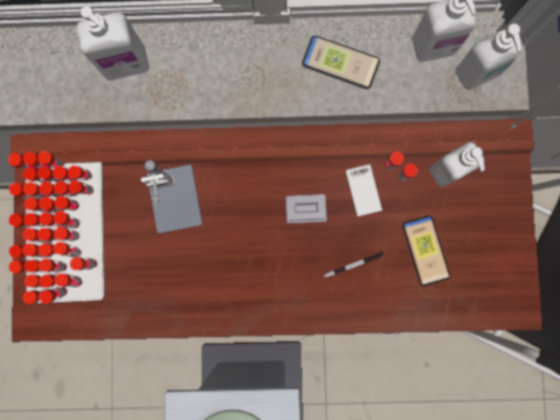

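The side view shows the hook stand at (275,190), with the logger near (272,155) against the rack. In the top view the stand base is at (175,198), the hook and post at (152,170), and the cradle at (306,208). Next I'll get rough poses and a wrist close-up.

```bash
cat > h.py <<'E'
import numpy as np, cv2
from scipy.spatial.transform import Rotation as Rot
def R(e): return Rot.from_euler('xyz',e).as_matrix()
def ray(m,uv):
    K=np.array(m["K"]); uv=np.atleast_2d(np.asarray(uv,float))
    d=np.stack([(uv[:,0]-K[0,2])/K[0,0],-(uv[:,1]-K[1,2])/K[1,1],-np.ones(len(uv))],1)
    d=d@R(m["rotation"]).T; return np.array(m["position"],float),d/np.linalg.norm(d,axis=1)[:,None]
def plane(m,uv,z):
    o,d=ray(m,uv); return o+d*((z-o[2])/d[:,2])[:,None]
def proj(m,P):
    q=(np.atleast_2d(P)-m["position"])@R(m["rotation"]); K=np.array(m["K"])
    return np.stack([K[0,2]-K[0,0]*q[:,0]/q[:,2],K[1,2]+K[1,1]*q[:,1]/q[:,2]],1)
def tri(ms,uvs):
    A=np.zeros((3,3));b=np.zeros(3);L=[]
    for m,u in zip(ms,uvs):
        o,d=ray(m,u);M=np.eye(3)-np.outer(d[0],d[0]);A+=M;b+=M@o;L.append((M,o))
    p=np.linalg.solve(A,b); return p,[float(np.linalg.norm(M@(p-o))) for M,o in L]
E
python3 - <<'E'
from h import *; from bench import imaging,bot,solve_ik
m=imaging.camera_model("top"); im=np.load("top0.npy")
print({k:v for k,v in m.items() if k not in("K","position","rotation")})
hsv=cv2.cvtColor(im,cv2.COLOR_BGR2HSV)
grey=((hsv[...,1]<75)&(hsv[...,2]>70)).astype(np.uint8)
for roi,z in(((140,158,205,236),12),((280,190,332,227),34)):
    x0,y0,x1,y1=roi; g=np.zeros_like(grey); g[y0:y1,x0:x1]=grey[y0:y1,x0:x1]
    c=max(cv2.findContours(g,0,2)[0],key=cv2.contourArea)
    r=cv2.minAreaRect(c); b=cv2.boxPoints(r); print(r); print(plane(m,b,z).round(1).tolist(), plane(m,[r[0]],z).round(1))
print(plane(m,[(150,165),(155,180),(158,197)],205).round(1).tolist())
big=cv2.resize(im[140:240,130:340],None,fx=3.8,fy=3.8,interpolation=cv2.INTER_CUBIC); cv2.imwrite("pics/top_crop.png",big)
E
```

```text
{}
((169.66400146484375, 193.65200805664062), (73.9691390991211, 53.48675537109375), 79.69515228271484)
[[700.1, 217.1, 12.0], [720.0, 87.9, 12.0], [540.8, 57.9, 12.0], [521.1, 185.5, 12.0]] [[620. 137.  12.]]
((305.7044982910156, 208.4081268310547), (28.267139434814453, 41.172607421875), 87.61405944824219)
[[605.7, -142.0, 34.0], [607.1, -239.9, 34.0], [539.7, -240.5, 34.0], [538.2, -143.0, 34.0]] [[ 572.6 -191.4   34. ]]
[[654.2, 135.3, 205.0], [622.4, 125.1, 205.0], [586.7, 119.0, 205.0]]
```

View pics/top_crop.png

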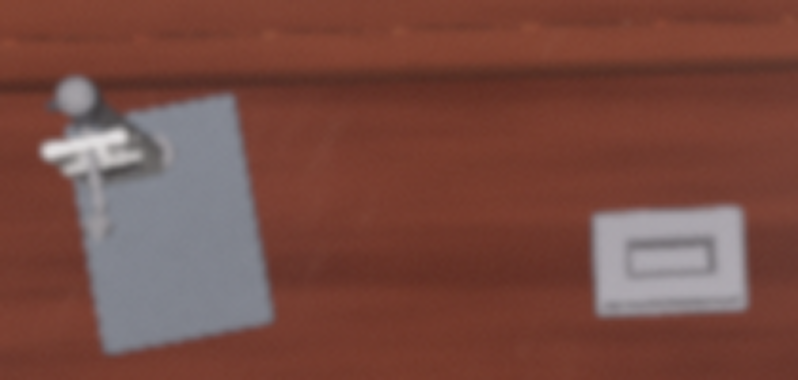

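The crop shows the stand base corners at (233,93), (272,322) and (105,355), so the stand's yaw is about +10°. The logger head is a white bar at (85,147) and the barb is near (97,228). The cradle pocket is at (671,257). Next I'll plan wrist views.

```bash
cat >> h.py <<'E'
def camtool():
    from bench import imaging,bot
    s=bot.get_state();m=imaging.camera_model("wrist");Rt=R(s["orientation"])
    return Rt.T@(np.array(m["position"])-s["tcp_pos"]),Rt.T@R(m["rotation"])
def lookat(target,d,dist,spin,ct):
    d=np.array(d,float);d/=np.linalg.norm(d);z=d
    x=np.cross([0,0,1.],z);x/=np.linalg.norm(x);y=np.cross(z,x)
    Rc=np.stack([x,y,z],1)@Rot.from_euler('z',spin,degrees=True).as_matrix()
    Rt=Rc@ct[1].T; p=np.array(target)+d*dist-Rt@ct[0]
    return p,Rot.from_matrix(Rt).as_euler('xyz')
E
python3 - <<'E'
from h import *; from bench import imaging,bot,solve_ik
m=imaging.camera_model("top")
cc=np.array([(233,93),(272,322),(105,355)])/3.8+[130,140]
W=plane(m,cc,12); c=(W[0]+W[2])/2; ex=W[0]-W[1]; print(W.round(1),c, np.linalg.norm(ex),np.linalg.norm(W[2]-W[1]),np.degrees(np.arctan2(ex[1],ex[0])))
yaw=np.arctan2(ex[1],ex[0]); Rz=R([0,0,yaw]); hook=c*[1,1,0]+Rz@[-10,0,203]; print("hook",hook)
ct=camtool(); print(ct[0],ct[1].round(2).tolist())
for name,d in dict(top=(-.45,0,1),right=(-.6,-.8,.6),left=(-.6,.8,.6),front=(-1,0,.6),r2=(-.2,-1,.5),r3=(-.3,-.6,.8),l3=(-.3,.6,.8)).items():
  for dist in (230,260):
    for spin in range(-180,180,30):
        p,o=lookat(hook,Rz@d,dist,spin,ct)
        q=solve_ik(p,o)
        if q is not None: print(name,dist,spin,p.round(),np.round(q,2), "tooldir",(Rz.T@R(o)[:,2]).round(2))
E
```

```text
[[690.2  83.4  12. ]
 [542.1  60.3  12. ]
 [524.  166.9  12. ]] [607.08693403 125.179239    12.        ] 149.89143116184445 108.17950644065621 8.879503625781242
hook [597.20678256 123.63566945 203.        ]
[  64.78341498   -0.31328137 -143.28648609] [[0.0, 0.97, 0.26], [1.0, -0.0, -0.0], [-0.0, 0.26, -0.97]]
top 230 -180 [590. 123. 282.] [ 0.08  0.27 -0.15  0.98  0.01 -0.08] tooldir [ 0.16 -0.   -0.99]
top 230 -150 [585. 135. 280.] [ 0.17  0.25 -0.19  0.93 -0.13 -0.49] tooldir [ 0.19 -0.13 -0.97]
top 230 -120 [575. 143. 276.] [ 0.25  0.2  -0.31  0.79 -0.25 -0.94] tooldir [ 0.28 -0.22 -0.93]
top 230 -90 [563. 144. 271.] [ 0.28  0.11 -0.48  0.59 -0.31 -1.45] tooldir [ 0.4  -0.26 -0.88]
top 230 -60 [552. 139. 266.] [ 0.27  0.02 -0.67  0.36 -0.28 -2.01] tooldir [ 0.51 -0.22 -0.83]
top 230 -30 [545. 128. 262.] [ 0.18 -0.06 -0.81  0.18 -0.14 -2.61] tooldir [ 0.6  -0.13 -0.79]
top 230 0 [544. 115. 261.] [ 0.03 -0.1  -0.87  0.12  0.08  3.05] tooldir [ 0.63  0.   -0.78]
top 230 30 [549. 103. 262.] [-0.1  -0.08 -0.81  0.23  0.28  2.42] tooldir [ 0.6   0.13 -0.79]
top 230 60 [559.  95. 266.] [
[... 13528 characters left out ...]
  1.35 -0.81 -0.35] tooldir [ 0.12 -0.74 -0.66]
l3 260 -30 [559. 200. 269.] [ 0.63  0.56 -0.06  1.18 -0.91 -0.88] tooldir [ 0.24 -0.77 -0.6 ]
l3 260 0 [547. 195. 267.] [ 0.65  0.44 -0.28  0.9  -0.96 -1.52] tooldir [ 0.37 -0.73 -0.58]
l3 260 30 [538. 185. 269.] [ 0.63  0.3  -0.48  0.6  -0.92 -2.23] tooldir [ 0.47 -0.65 -0.6 ]
l3 260 60 [534. 173. 275.] [ 0.57  0.17 -0.6   0.43 -0.79 -2.91] tooldir [ 0.52 -0.54 -0.66]
l3 260 90 [537. 163. 283.] [ 0.48  0.09 -0.6   0.45 -0.62  2.77] tooldir [ 0.51 -0.44 -0.74]
l3 260 120 [546. 157. 292.] [ 0.4   0.1  -0.49  0.6  -0.48  2.22] tooldir [ 0.43 -0.37 -0.82]
l3 260 150 [558. 157. 298.] [ 0.36  0.18 -0.32  0.81 -0.41  1.73] tooldir [ 0.32 -0.35 -0.88]
```

```bash
python3 - <<'E'
from h import *; from bench import imaging,bot,solve_ik
import pickle
ct=camtool(); yaw=np.radians(9.5); Rz=R([0,0,yaw]); hook=np.array([597,124,203.]); V=[]
def snap(n):
    bot.dwell(.15); m=imaging.camera_model("wrist"); im=imaging.capture("wrist"); V.append((n,m,im))
def view(n,t,d,dist,spin):
    bot.move_ptp(*lookat(t,d,dist,spin,ct)); snap(n); print(n,round(bot.get_state()["t"],2))
view("left",hook,Rz@[-.3,.6,.8],260,-180)
view("top",hook,Rz@[-.45,0,1],250,-180)
view("right",hook,Rz@[-.6,-.8,.6],250,-180)
cr=np.array([571,-191,30.])
view("c1",cr,[-.3,.25,1],260,-180)
view("c2",cr,[-.3,-.35,1],260,-180)
pickle.dump(V,open("V.pkl","wb"))
crop=[v[2][60:340,130:430] for v in V]
g=np.vstack([np.hstack([crop[0],crop[1]]),np.hstack([crop[2],crop[3]])]); cv2.imwrite("pics/g1.png",g)
E
```

```text
left 2.35
top 3.79
right 5.25
c1 6.99
c2 8.69
```

View pics/g1.png

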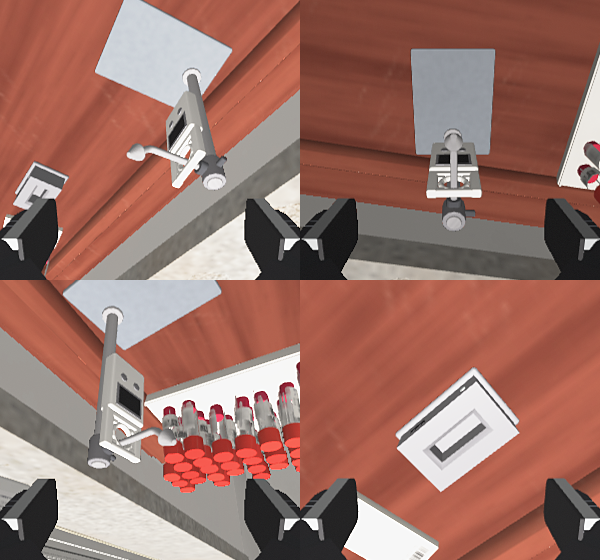

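The wrist views show the hook, logger and barb clearly. Barb tips sit at about (132,153) in the left view, (453,138) in the top view and (175,437) in the right view. The cradle pocket is at (470,440). I'll enlarge these to pick points.

```bash
python3 - <<'E'
from h import *; import pickle
V=pickle.load(open("V.pkl","rb"))
off=[(252,188),(230,182),(218,182),(250,150)]
# x,y of crop origin in full image (116x88)
T=[]
for i,(ox,oy) in enumerate([(252,175),(230,178),(218,178),(225,145)]):
    w,h=(116,88)
    c=V[i][2][oy:oy+h,ox:ox+w]; c=cv2.resize(c,None,fx=3.4,fy=3.4,interpolation=cv2.INTER_CUBIC); T.append(c)
cv2.imwrite("pics/g2.png",np.vstack([np.hstack(T[:2]),np.hstack(T[2:])])); print(T[0].shape)
E
```

```text
(299, 394, 3)
```

View pics/g2.png

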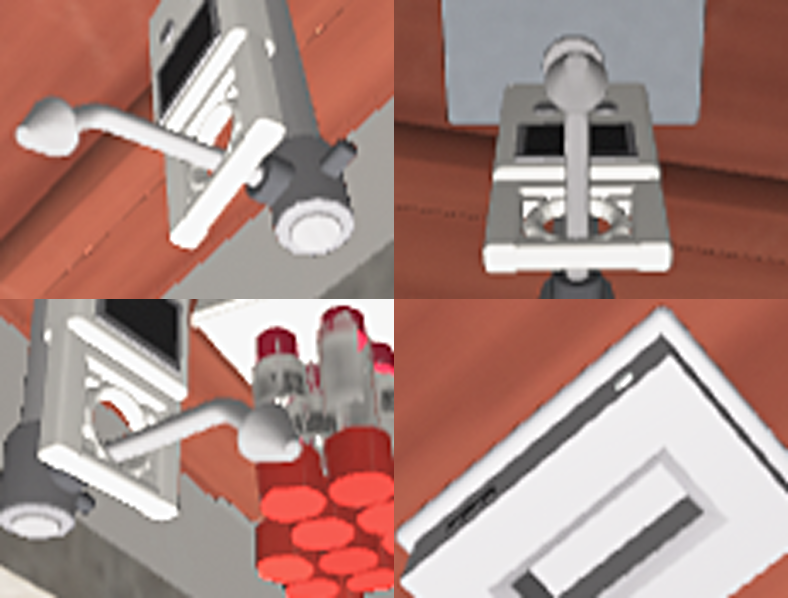

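Picks from the enlarged view:

| View | Barb tip | Barb shoulder | Post-top disc |
|---|---|---|---|
| Left | (18,133) | (70,125) | (313,228) |
| Right | (299,450) | (243,425) | (37,520) |
| Top | – | ball centred (575,75) | – |

I'll triangulate these.

```bash
cat > meas.py <<'E'
from h import *; import pickle
from scipy.optimize import least_squares
V=pickle.load(open("V.pkl","rb")); M=[v[1] for v in V]
f=lambda i,x,y:np.array([(252,175),(230,178),(218,178),(225,145)][i])+(np.array([x-(394 if i%2 else 0),y-(299 if i>1 else 0)])+.5)/3.4-.5
pt=lambda d:tri([M[i] for i in d],[f(i,*d[i]) for i in d])
post=pt({0:(313,228),2:(37,520)})
tip=pt({0:(18,133),2:(299,450)})
sh=pt({0:(69,126),2:(244,425)})
hd=pt({0:(264,118),2:(40,452)}), pt({0:(177,246),2:(172,519)})
if __name__=="__main__":
    for n,p in dict(post=post,tip=tip,sh=sh,h1=hd[0],h2=hd[1]).items(): print(n,p[0].round(1),np.round(p[1],2))
    C=plane(M[1],np.array([(411,49),(495,49),(494,154),(412,155)])+[-170,60],12); print(C.round(1).tolist())
    ex=(C[3]-C[0]+C[2]-C[1]); ey=(C[0]-C[1]+C[3]-C[2]); print("yaw",np.degrees(np.arctan2(ex[1],ex[0])),np.degrees(np.arctan2(-ey[0],ey[1])),"c",C.mean(0).round(1))
    print("reproj in top (tile px):",((proj(M[1],np.array([tip[0],sh[0],post[0]]))-[230,178])*3.4+[394,0]).round(0).tolist())
    d=tip[0]-sh[0]; print("barb len",np.linalg.norm(d),"dir az/el",np.degrees(np.arctan2(d[1],d[0])),np.degrees(np.arcsin(d[2]/np.linalg.norm(d))))
    # cradle
    for i in (3,4):
        im=V[i][2]; g=cv2.cvtColor(im,cv2.COLOR_BGR2HSV); w=((g[...,1]<60)&(g[...,2]>110)).astype(np.uint8); w[330:]=0;w[:110]=0
        w=cv2.morphologyEx(w,cv2.MORPH_CLOSE,np.ones((13,13)))
        for c in cv2.findContours(w,0,2)[0]:
            if cv2.contourArea(c)>2500: print(i,cv2.contourArea(c),np.round(cv2.minAreaRect(c),1) if 0 else cv2.minAreaRect(c))
    c=np.hstack([cv2.resize(V[i][2][130:270,205:340],None,fx=2.9,fy=2.9,interpolation=cv2.INTER_CUBIC) for i in (3,4)]); cv2.imwrite("pics/cr.png",c)
E
python3 meas.py
```

```text
post [655.6 136.6 212.9] [0.17 0.17]
tip [575.4 123.3 218.9] [0.06 0.06]
sh [588.9 124.3 208.3] [0.23 0.23]
h1 [648.9 137.5 187.2] [9.13 9.13]
h2 [613.8 127.3 229.6] [5.36 5.36]
[[546.8, 64.6, 12.0], [529.0, 171.0, 12.0], [674.0, 202.6, 12.0], [695.7, 83.1, 12.0]]
yaw 9.68617089529857 -170.0757829951108 c [611.4 130.3  12. ]
reproj in top (tile px): [[577.0, 56.0], [571.0, 94.0], [575.0, 350.0]]
barb len 17.186513730150928 dir az/el -175.97964546297783 38.43307145333571
3 2779.0 ((214.70327758789062, 319.8639221191406), (98.54977416992188, 53.93110275268555), 31.759479522705078)
3 8259.5 ((286.3360595703125, 212.30325317382812), (80.0230484008789, 112.54441833496094), 50.194427490234375)
4 3637.5 ((47.0, 286.5), (94.0, 85.0), 0.0)
4 8207.0 ((273.45477294921875, 211.95025634765625), (112.87450408935547, 79.98079681396484), 47.72631072998047)
4 5630.0 ((110.16923522949219, 130.45384216308594), (83.10326385498047, 93.89427947998047), 29.744882583618164)
```

View pics/cr.png

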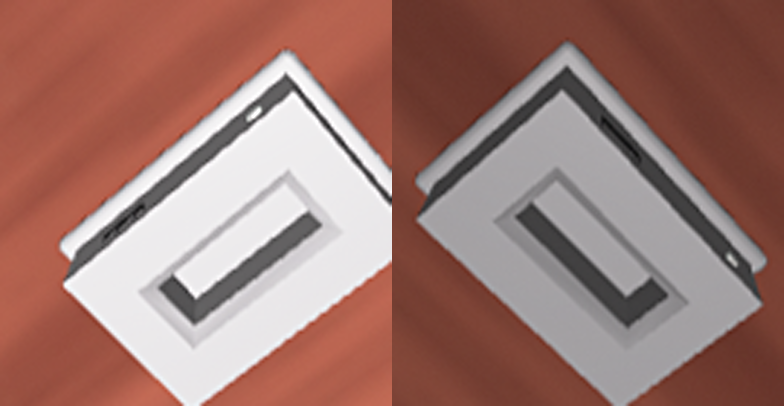

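The cradle's pocket lead-in corners are at (289,171), (341,231), (195,347) and (140,290) in c1, and at (557,167), (688,303), (630,340) and (497,219) in c2. I'll triangulate the cradle pose and refine the logger and stand picks.

```bash
python3 - <<'E'
from meas import *
g=lambda i,x,y:np.array([205,130])+(np.array([x-(392 if i==4 else 0),y])+.5)/2.9-.5
# c1 view: long edge from (140,290)->(289,171): c2 long edge (557,167)->(688,303)
# the world orders: project nominal corners to see matching
A={3:[(289,171),(341,231),(195,347),(140,290),(291,88),(65,284),(190,405)],4:[(557,167),(688,303),(630,340),(497,219),(563,92),(418,218),(762,303),(617,405)]}
for i in A: print(i,plane(M[i],[g(i,*p) for p in A[i]],34)[:,:2].round(1).tolist())
E
```

```text
3 [[566.8, -162.6], [590.1, -162.2], [591.8, -217.8], [567.5, -218.0], [549.0, -147.9], [552.2, -233.4], [606.1, -231.9]]
4 [[567.1, -218.5], [566.3, -162.1], [587.3, -163.6], [590.2, -218.0], [551.8, -233.1], [606.8, -232.6], [549.9, -148.0], [605.5, -148.3]]
```

```bash
python3 - <<'E'
from meas import *
P=pt({0:(182,240),1:(668,257),2:(47,454)}); N=pt({0:(268,123),1:(487,257),2:(169,511)})
print(P[0].round(1),np.round(P[1],1),N[0].round(1),np.round(N[1],1)); d=P[0]-N[0]; c=(P[0]+N[0])/2
print("len",np.linalg.norm(d),"yaw",np.degrees(np.arctan2(-d[0],d[1])),c.round(1))
for y in (9.3,9.9): 
    Rz=R([0,0,np.radians(y)]); 
    for n,p in dict(tip=tip[0],sh=sh[0],headtop=c).items(): print(y,n,(Rz.T@(p-post[0])+[45-33,0,15]).round(1),end=' ')
    rt=post[0]+Rz@[-12,0,-15]; print("root",rt.round(1))
    b=post[0]+Rz@[-38,0,-15]; print(((proj(M[1],[rt,b])-[230,178])*3.4+[394,0]).round(0).tolist())
E
```

```text
[629.9 129.9 213.8] [13.  24.2 17.3] [626.  134.4 211.8] [18.4 24.3 11.4]
len 6.253321769135194 yaw -139.04820085620855 [628.  132.2 212.8]
9.3 tip [-69.2  -0.2  21. ] 9.3 sh [-55.8  -1.4  10.3] 9.3 headtop [-15.9   0.1  14.9] root [643.7 134.7 197.9]
[[575.0, 277.0], [576.0, 188.0]]
9.9 tip [-69.2   0.7  21. ] 9.9 sh [-55.8  -0.7  10.3] 9.9 headtop [-15.9   0.3  14.9] root [643.7 134.6 197.9]
[[575.0, 277.0], [574.0, 188.0]]
```

```bash
python3 - <<'E'
from meas import *
P=pt({0:(268,123),1:(668,257),2:(169,511)}); N=pt({0:(182,240),1:(487,257),2:(47,454)})
print(P[0].round(1),np.round(P[1],1),N[0].round(1),np.round(N[1],1)); d=P[0]-N[0]; c=(P[0]+N[0])/2
print("len",np.linalg.norm(d),"yaw",np.degrees(np.arctan2(-d[0],d[1])),c.round(1))
Rz=R([0,0,np.radians(9.6)]); print((Rz.T@(c-post[0])+[12,0,15]).round(1))
from bench import bot,solve_ik
# feasibility of grasp / exit / place poses
def tool(tilt,yaw): # tilt>0: tool leans forward-down
    t=np.radians(tilt); z=np.array([np.sin(t),0,-np.cos(t)]); y=np.array([0,1,0]); x=np.cross(y,z)
    return Rot.from_matrix(R([0,0,np.radians(yaw)])@np.stack([x,y,z],1)).as_euler('xyz')
E0=np.array([627,132,194.])
for tilt in (20,0,-25,-35):
  for fl in (0,180):
    o=tool(tilt,9.6); 
    if fl: o=Rot.from_matrix(R(o)@np.diag([-1,-1,1.])).as_euler('xyz')
    q=solve_ik(E0+R(o)[:,2]*19,o); print(tilt,fl,None if q is None else np.round(q,2))
E
```

```text
[625.9 154.  209.7] [0.4 0.7 0.4] [634.  111.1 210.4] [0.5 0.4 0.8]
len 43.72075433442836 yaw 10.682625071091238 [629.9 132.5 210. ]
[-14.    0.3  12.1]
20 0 [ 0.08  0.31 -0.43  0.48  0.03 -0.08]
20 180 [ 0.08  0.31 -0.43  0.48  0.03  3.06]
0 0 [ 0.09  0.53 -0.02  1.02  0.   -0.08]
0 180 [ 0.09  0.53 -0.02  1.02  0.    3.07]
-25 0 [ 0.1   0.91  0.6   1.69 -0.03 -0.06]
-25 180 [ 0.1   0.91  0.6   1.69 -0.03  3.08]
-35 0 [ 0.11  1.13  0.95  2.01 -0.03 -0.05]
-35 180 [ 0.11  1.13  0.95  2.01 -0.03  3.09]
```

The stand's yaw is about 9.6°. The logger eye is at about (629.9, 132.5, 194), 14 mm from the root, with a yaw of 10.7°. The hook's end is bent only slightly, about +2° up and roughly 0° sideways. The cradle is at (578.3, -190.3) with a yaw of 1.4°. Next is the grasp.

```bash
cat >> h.py <<'E'
def tool(tilt,yaw):
    t=np.radians(tilt); z=np.array([np.sin(t),0,-np.cos(t)]); y=np.array([0,1,0]); x=np.cross(y,z)
    return Rot.from_matrix(R([0,0,np.radians(yaw)])@np.stack([x,y,z],1)).as_euler('xyz')
def pose(eye,tilt,yaw):
    o=tool(tilt,yaw); return np.array(eye)+R(o)[:,2]*19,o
def eyenow():
    from bench import bot
    s=bot.get_state(); return s["tcp_pos"]-R(s["orientation"])[:,2]*19
E
python3 - <<'E'
from h import *; from bench import bot,imaging
e=np.array([629.9,132.5,194.3]); p,o=pose(e,20,10.7); z=R(o)[:,2]
bot.grip(1.0); bot.move_ptp(p-z*130,o)
F0=bot.get_state()["contact_force"]
print("pre",bot.get_state()["t"],F0.round(2))
print("hit",bot.movel(p,max_speed=70,threshold=4))
s=bot.get_state(); print(s["t"],s["tcp_pos"].round(1),p.round(1),s["contact_force"].round(2))
im=imaging.capture("wrist"); m=imaging.camera_model("wrist")
cv2.imwrite("pics/w1.png",im); print(proj(m,[e]))
E
```

```text
pre 10.3 [-0.04  0.43  1.08]
hit False
12.3083 [636.5 133.7 176.9] [636.3 133.7 176.4] [ 0.29 -0.32 -0.58]
[[281.2365463  280.72604564]]
```

View pics/w1.png

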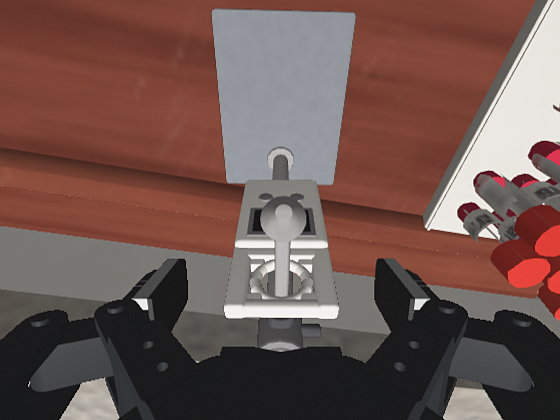

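The head (225–337) is centred between the fingers (187–375), and the eye is at (280,282) as predicted. I'll grip and probe the play.

```bash
cat >> h.py <<'E'
def F():
    from bench import bot
    return np.mean([(bot.dwell(.03),bot.get_state()["contact_force"])[1] for _ in range(5)],0)
def probe(d,dist,thr=2.5,v=8,back=0.4):
    "feel from here along d; return travel or None"
    from bench import bot
    p0=bot.get_state()["tcp_pos"]; d=np.array(d)/np.linalg.norm(d)
    hit=bot.movel(p0+d*dist,max_speed=v,threshold=thr)
    s=bot.get_state(); tr=(s["tcp_pos"]-p0)@d
    return hit,round(float(tr),2),s["contact_force"].round(1).tolist()
E
python3 - <<'E'
from h import *; from bench import bot
print("F before",F().round(2))
bot.grip(0.4,effort=60)
s=bot.get_state(); print(s["t"],s["opening"],s["gripper_force"],"F",F().round(2),s["tcp_pos"].round(2))
p0=bot.get_state()["tcp_pos"]
bot.movel(p0+[0,0,5.5],max_speed=10)
s=bot.get_state(); print("raised",s["t"],s["tcp_pos"].round(2),F().round(2))
r=R([0,0,np.radians(9.6)])
print("up",probe([0,0,1],8)); 
print(bot.get_state()["t"])
E
```

```text
F before [-0.05 -0.21 -0.3 ]
12.975 0.527602350795255 60.955787481518655 F [ 0.5  -0.09  0.84] [636.54 133.73 176.68]
raised 13.8667 [636.45 133.72 182.09] [ 0.2  -0.39 -0.81]
up (True, 6.21, [-0.3, 0.6, -1.7])
14.85
```

```bash
cat >> h.py <<'E'
UP=np.radians(2.2); YAW=9.6
def wire(s):
    "stand-frame (x,z) from root and slope(deg) at arclength s, side bend ~0"
    if s<=26: return np.array([-s,0,0.]),0.
    l=s-26; a=np.clip((l-20)/10,0,np.pi/4); st=min(l,20)
    x=st+10*np.sin(a); z=10*(1-np.cos(a)); k=max(0,l-20-10*np.pi/4); x+=k*np.cos(a); z+=k*np.sin(a)
    c,n=np.cos(UP),np.sin(UP); return np.array([-26-(x*c-z*n),0,x*n+z*c]),np.degrees(a+UP)
SEND=26+20+10*np.pi/4   # start of the slope; shoulder at +10
E
python3 - <<'E'
from h import *; from bench import bot
r=R([0,0,np.radians(YAW)])
s=bot.get_state()["tcp_pos"]
# centred start: eye
c=np.array([636.5,133.72,182.45]); bot.movel(c,max_speed=10)
e0=c-R(tool(20,10.7))[:,2]*19; org=e0-r@wire(14)[0]; np.save("org.npy",org); print("org",org)
F0=F(); print("F0",F0.round(2))
for sv in (26,36,44,48,52,SEND+3.5):
    w,sl=wire(sv); tip=min(sl,60) if sv>40 else 0
    p,o=pose(org+r@w,20-tip,10.7)
    hit=bot.movel(p,o,max_speed=12,threshold=5)
    st=bot.get_state(); print(round(sv,1),round(tip,1),hit,round(st["t"],2),(F()-F0).round(2),(st["tcp_pos"]-p).round(2))
    if hit: break
E
```

```text
org [643.9185505  134.84822973 200.30415979]
F0 [-0.31  0.06 -1.05]
26 0 False 16.85 [ 0.5  -0.16  0.58] [0.07 0.02 0.02]
36 0 False 18.0 [ 0.13 -0.3   0.15] [ 0.08 -0.    0.05]
44 2.2 False 19.04 [-0.03 -0.07 -0.06] [ 0.01  0.   -0.  ]
48 13.7 False 20.0 [ 0.32 -0.01 -0.31] [-0.14  0.05 -0.24]
52 36.6 False 21.27 [ 0.49 -0.08  0.01] [-0.01  0.04  0.11]
57.4 47.2 False 22.31 [ 0.3  -0.59  0.09] [0.05 0.03 0.08]
```

Smooth so far, with no contact. I'll centre the wire in the eye by feel on the slope.

```bash
python3 - <<'E'
from h import *; from bench import bot
r=R([0,0,np.radians(YAW)]); sl=np.radians(wire(SEND+3)[1])
u=r@[-np.cos(sl),0,np.sin(sl)]; n=r@[np.sin(sl),0,np.cos(sl)]; y=r@[0,1,0]
p=bot.get_state()["tcp_pos"].copy()
for name,d in (("y",y),("n",n)):
    L=[]
    for sg in (1,-1):
        h,tr,f=probe(sg*d,9,thr=2.5,v=9); L.append(sg*tr); print(name,sg,h,tr,f)
        if sg==1: bot.movel(p,max_speed=12)
    p=p+d*sum(L)/2; bot.movel(p,max_speed=12); print("centre shift",sum(L)/2)
np.save("ctr.npy",p)
s=bot.get_state(); print(s["t"],s["tcp_pos"].round(2),F().round(2))
from bench import imaging
im=imaging.capture("wrist"); cv2.imwrite("pics/w2.png",cv2.resize(im[150:420,100:460],None,fx=2,fy=2))
E
```

```text
y 1 True 5.92 [-0.7, -0.9, -1.2]
y -1 True 6.25 [1.0, 1.1, -1.9]
centre shift -0.16500000000000004
n 1 True 5.0 [-0.3, -0.6, -1.3]
n -1 True 7.07 [1.1, -0.2, 4.1]
centre shift -1.0350000000000001
27.9917 [580.   123.77 189.55] [-0.17 -0.4  -1.26]
```

View pics/w2.png

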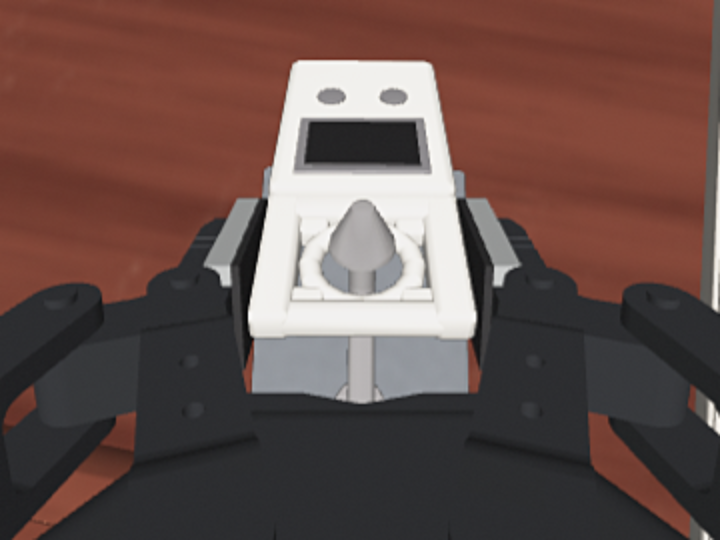

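The barb is centred in the eye (barb 362, ring 363) and the logger is tipped well back. Now I'll ease it off along the wire's end.

```bash
python3 - <<'E'
from h import *; from bench import bot
r=R([0,0,np.radians(YAW)]); sl=np.radians(wire(SEND+3)[1])
u=r@[-np.cos(sl),0,np.sin(sl)]; p=np.load("ctr.npy")
h=bot.movel(p+u*28,max_speed=10,threshold=3)
s=bot.get_state(); print(h,s["t"],((s["tcp_pos"]-p)@u).round(2),s["contact_force"].round(2),F().round(2))
E
```

```text
False 31.1583 27.97 [-0.29  0.31 -1.55] [-0.04  0.31 -1.05]
```

```bash
python3 - <<'E'
from h import *; from bench import bot,imaging
r=R([0,0,np.radians(YAW)]); s=bot.get_state()
bot.movel(s["tcp_pos"]+r@[-35,0,45],max_speed=80)
C=np.array([578.3,-190.3,0])
p,o=pose(C+[0,0,82+60-.3],20,1.4); bot.move_ptp(p,o); bot.dwell(.3)
s=bot.get_state(); print(s["t"],(s["tcp_pos"]-p).round(2),F().round(2))
p2=pose(C+[0,0,82+40-.3],20,1.4)[0]; print(bot.movel(p2,max_speed=30,threshold=6))
F0=F(); print("F0",F0.round(2))
im=imaging.capture("wrist"); m=imaging.camera_model("wrist"); pk=pickle=None
a=cv2.resize(im[60:330,120:440],None,fx=1.25,fy=1.25); b=imaging.capture("top")[150:260,240:370]; b=cv2.resize(b,None,fx=3,fy=337/110)
cv2.imwrite("pics/w3.png",np.hstack([a,b[:a.shape[0]]]) if b.shape[0]>=a.shape[0] else np.hstack([a[:b.shape[0]],b]))
E
```

```text
33.75 [0.55 0.62 0.02] [ 0.   -0.48 -1.4 ]
False
F0 [-0.15 -0.17 -0.45]
```

View pics/w3.png

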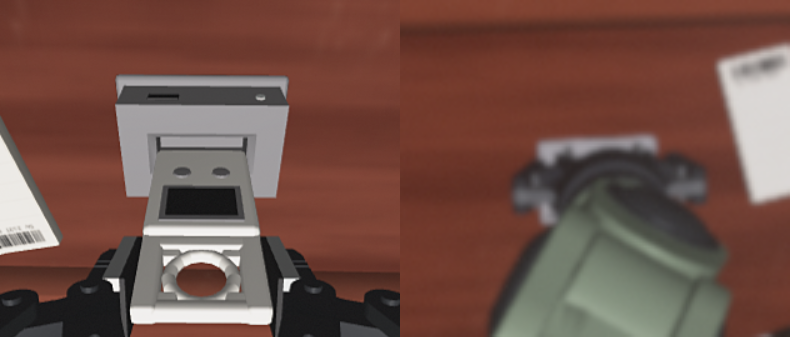

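The logger axis (column 202) lines up with the cradle centre (202) and its foot is over the pocket. I'll lower it by feel.

```bash
python3 - <<'E'
from h import *; from bench import bot
C=np.array([578.3,-190.3,0]); F0=F()
p=pose(C+[0,0,82+7-.3],20,1.4)[0]
h=bot.movel(p,max_speed=14,threshold=4)
s=bot.get_state(); e=eyenow(); print(h,s["t"],"foot z",e[2]-82+.3,e.round(2),(F()-F0).round(2),s["wrist_torque"].round(2))
E
```

```text
True 37.0 foot z 10.983196990644235 [ 578.44 -190.31   92.68] [-0.6  -0.32  6.36] [ 0.03  0.3  -0.06]
```

```bash
python3 - <<'E'
from h import *; from bench import bot
p=bot.get_state()["tcp_pos"]
for d in ([0,0,-2],):
    h=bot.movel(p+d,max_speed=4,threshold=6); s=bot.get_state(); print(h,(s["tcp_pos"]-p).round(2),s["contact_force"].round(2),s["t"])
# relieve, then feel small lateral play to confirm it is in the pocket
bot.movel(p+[0,0,.2],max_speed=5); q=bot.get_state()["tcp_pos"].copy()
for d in ([1,0,0],[-1,0,0],[0,1,0],[0,-1,0]):
    print(d,probe(d,4,thr=3,v=6)); bot.movel(q,max_speed=10)
print("foot z",eyenow()[2]-81.7,F().round(2),bot.get_state()["t"])
E
```

```text
True [ 0.24 -0.03 -0.02] [-1.67  0.26  5.98] 37.425
[1, 0, 0] (True, 1.66, [-1.7, -0.3, 4.3])
[-1, 0, 0] (True, 1.28, [0.5, -0.6, 2.2])
[0, 1, 0] (True, 0.81, [-0.2, 0.8, 3.5])
[0, -1, 0] (True, 2.12, [-0.5, 0.0, 3.7])
foot z 11.040261352248606 [ 0.11 -1.38  2.18] 40.7167
```

It has the full pocket play of about 2.9 mm both ways, so the foot is in the pocket and on the floor. I'll centre it, release, check the height by picture and retreat.

```bash
python3 - <<'E'
from h import *; from bench import bot,imaging
p=bot.get_state()["tcp_pos"]
bot.movel(p+[.19,-.65,0],max_speed=5); print(F().round(2))
bot.grip(0.72); bot.dwell(.2); bot.grip(1.0); print(F().round(2))
s=bot.get_state(); z=R(s["orientation"])[:,2]; p=s["tcp_pos"]
print(bot.movel(p-z*110,max_speed=70,threshold=5)); bot.dwell(.2)
m1=imaging.camera_model("wrist"); a=imaging.capture("wrist")
ct=camtool(); t=np.array([578,-190,80.]); bot.move_ptp(*lookat(t,[-.6,-.8,.6],270,-180,ct)); bot.dwell(.2)
m2=imaging.camera_model("wrist"); b=imaging.capture("wrist"); print(bot.get_state()["t"])
import pickle; pickle.dump((m1,a,m2,b),open("V2.pkl","wb"))
print(proj(m2,[[578,-190,10],[578,-190,109]]),proj(m1,[[578,-190,109]]))
cv2.imwrite("pics/w4.png",np.hstack([cv2.resize(i[90:350,150:410],None,fx=1.53,fy=1.53,interpolation=cv2.INTER_CUBIC) for i in(a,b)]))
E
```

```text
[-1.44  1.7   4.31]
[-0.28 -0.05  0.05]
False
45.775
[[280.35367241 150.11413612]
 [280.32827746 241.47103229]] [[282.53428398 227.32736731]]
```

View pics/w4.png

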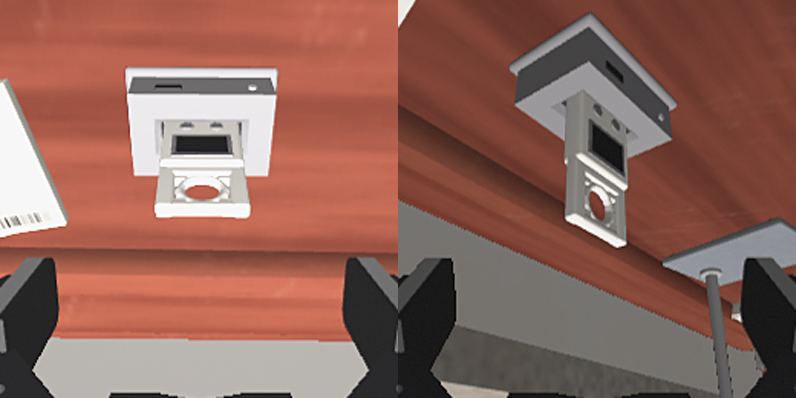

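The logger stands upright in the pocket and clear of the gripper. The head-top centre is at about (202,211) in the left picture and (597,232) in the right. I'll check its height.

```bash
python3 - <<'E'
from h import *; import pickle
m1,a,m2,b=pickle.load(open("V2.pkl","rb"))
g=lambda x,y,i:np.array([150,90])+np.array([x-(398 if i else 0),y])/1.53
print(tri([m1,m2],[g(202,211,0),g(597,231,1)]))
print(tri([m1,m2],[g(131,175,0),g(516,104,1)]) ,"block top corner (if same)")
E
```

```text
(array([ 578.3393489 , -190.28780537,  108.78784243]), [0.3019305044228933, 0.30193050442289265])
(array([ 604.88503617, -233.81548258,   37.14580636]), [0.898081281198671, 0.89808128119847]) block top corner (if same)
```

Head top is at 108.8 mm, against 109 mm expected with the foot fully home, and centred in x and y to within 0.3 mm. I'll hand it in.

```bash
python3 -c "
from bench import bot
print(bot.sign_off())"
```

```text
the job is handed in; nothing more can be done
None
```

The logger came off the hook by feel with no contact at the barb, and it now stands upright and fully home in the cradle, released; I handed the job in at about 46 s.

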